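# Put the jar away in the cold box and slide its sticking cover shut

## Task

Put the squat screw-cap jar away in the steel cold box: lower it upright onto the floor of the open part and set it down, do not drop it. Then slide the box's wide cover fully home against the far wall, square at both ends; it sticks in its channels and jams when one end gets ahead, so ease it along by its two knobs, a little at one end and then the other. Leave the other things where they stand.

Things in the scene. Friction and masses are not known exactly. Their poses are not given: they have to be found in the camera images.
- coldbox: Fixed stainless cold box, 320 (x) by 360 (y) by 118 mm high; origin: centre of its underside; x points away from the robot (the cover closes that way), y to its left, z up. The near part of its top (x -160 to -12 mm) is a fixed plate, top 118 mm up; the rest is open. At each side (|y| over 150 mm) a channel with a lip, top 118 mm up, holds the cover.
- well (a point): A good place for the jar's foot, on the steel floor of the well at x 88, y 30, z 12 mm in the box's frame. The well spans y -150 to 150 mm; its opening runs from the cover's far edge (x 25 to 40 mm at the start) to the far wall (x 140 mm). A tub fills its -y end: floor is free from y -60 mm up. Fingers that straddle the jar along the box's y have room.
- stop (a point): Middle of the inner face of the box's far wall (x 140 mm in its frame, 109 mm up), which stops the cover's far edge. Fully home, the edge meets it at both ends and both knob centres lie at box x 118 mm.
- cover: Steel sliding cover, 320 wide (y), 160 long (x), 8 mm thick, about 0.75 kg, rubber-edged; 4 mm play at each side in the channels; origin: centre of its underside, x towards its far edge. Its near part is under the fixed plate. It slides with 5 to 11 N; pushed at one end it swings about the other and jams fast at about 0.05 rad (one knob 13 mm ahead); pushing the lagging end frees it.
- knob_left (a point): Centre of the knob at the cover's +y end, 22 mm behind its far edge. The knobs are upright, round, of smooth black plastic (slippery), 18 mm in diameter on 12 mm stems, from the cover's top (113 mm above the work surface) to 148 mm up; this point is 137 mm up. At the start the knobs lie at about box x 1 to 20 mm; at home both lie at 118 mm.
- knob_right (a point): Centre of the like knob at the -y end of the cover, 256 mm from the other.
- jar_center (a point): Centre, half-way up (42 mm), of the squat jar of grey-tinted glass with a steel twist cap: 64 mm in diameter, 84 mm tall, 0.35 kg; the cap is 58 mm in diameter and takes the top 18 mm. It stands on the work surface to the left or the right of the cold box, the mortar on the other side. z is up along the jar.
- tub: Bystander in the well: lidded steel tub, 90 by 70 mm, 61 mm tall; origin at the centre of its underside.
- mortar: Bystander: white ceramic mortar, 112 mm across, 78 mm tall, with the pestle leaning in it up to 150 mm; origin at the centre of its underside.
- tall_jar: Bystander: tall jar, 80 mm in diameter, 174 mm tall, beyond on the left; origin at the centre of its underside.
- spatula: Bystander: grey spatula, 280 mm long, lying beyond the cold box; origin on the surface below the handle's middle.
- oil: Bystander: green oil bottle, 70 mm in diameter, 245 mm tall, far on the left; origin at the centre of its underside.

How it is judged:
On the way, in this order (a step that is already met when the one before it is completed fails the run):
1. the jar is lowered to the floor of the well while still held (foot within 10 mm of the floor, upright) (z of jar_center in the frame of coldbox below 0.064 m and x of jar_center in the frame of coldbox between 0 and 0.14 m and y of jar_center in the frame of coldbox between -0.15 and 0.15 m and angle between jar_center's own z axis and vertical below 0.2 rad and contact force between the fingers and jar above 1 N), for 0.05 s.
2. the cover is slid home at both ends (x of each of knob_left, knob_right in the frame of coldbox above 0.113 m), for 0.1 s.
At the end, for the whole second after the job is handed in: The jar stands upright (within 0.1 rad) on the floor of the cold box's well; both knobs of the cover are within 5 mm of their home place (the cover's far edge against the far wall at both ends) with the cover in its channels (all of step 2 and z of each of knob_left, knob_right in the frame of coldbox below 0.142 m and x of jar_center in the frame of coldbox between -0.14 and 0.14 m and y of jar_center in the frame of coldbox between -0.15 and 0.15 m and z of jar_center in the frame of coldbox below 0.058 m and angle between jar_center's own z axis and vertical below 0.1 rad); the robot touches nothing.
It fails at once if the jar is knocked over (angle between jar_center's own z axis and vertical above 0.8 rad).
It fails at once if a bystander is moved by more than 40 mm (distance of any of tub, mortar, tall_jar, spatula, oil from where it was at the start of the episode above 0.04 m).
It also fails if it takes over 67 s, if anything falls off the work surface, if the arm or the gripper's body presses on something with over 40 N, if the wrist force passes 120 N, or if a joint passes its speed limit or range.

## Robot

A 6-joint arm with a two-finger parallel gripper is mounted at the origin on the work surface. World frame = base frame: x ahead of the robot, y to its left, z up, the work surface at z = 0. Lengths are in m, angles in rad, forces in N, time in s.
With the tool pointing down it reaches from about 0.4 to 0.825 m from the base axis. Payload 7 kg.
Tool frame: the origin (TCP) lies on the centre line of the jaws, within the pads' length; the fingertips stand tip_reach ahead of it and the grasp point (between the pads) is the TCP (tip_reach is the distance from the TCP to the fingertips, in m); z points along the fingers, y is the line along which they close (so a half turn about z gives the same grasp; the last joint's range is limited). The gripper opens to 88 mm and grips with 3 to 60 N. Pads are 19 mm wide; open, the fingers measure 130 mm over their backs; the gripper's body (78 mm by 193 mm) begins 47 mm behind the grasp point.
Start: joints at [1.631, 0.359, 0.012, 0, -1.224, -0.288], TCP at [0.152, 0.658, 0.246] pointing down, gripper open.
Joint ranges: [-3.07, 3.07], [-1.43, 2.12], [-1.02, 1.25], [-3.03, 1.67], [-3.05, -0], [-3.03, 3.03]. Speed limits (rad/s): [2.39, 2.39, 3.01, 3.14, 3.14, 3.14].

## Interface

Orientations are given as [roll, pitch, yaw] about the fixed x, y, z axes, in that order (R = Rz(yaw) Ry(pitch) Rx(roll)).
In Python, from station import get_state, grab_frame, calibration, job_done, find_in, mark_of, tip_reach gives the robot as it stands.
- The arm moves only by the shell command python3 -m handwheel 'ROWS' [OPENING] [FORCE]. ROWS is JSON, a list of rows, each an object with "delta_pos": the shift along the world's x, y, z in units of 30 mm (1.0 is 30 mm), a list of three; "dr": the turn, a rotation vector about the world's x, y, z in degrees, a list of three. In form: [{"delta_pos": [tx, ty, tz], "dr": [rx, ry, rz]}, ...]. A call has 1 to 10 rows; each row shifts and turns the commanded pose from where the row before left it; what a row does not reach is not made up. A row lasts 1/10 s, in which the tool goes at most 50 mm and 8.59 degrees, less where a joint would pass 70% of its speed; a pose out of reach is approached as far as the arm can. A call is refused whole if a number of a shift passes 1 or a number of a turn 8.59, either way. A call with a gripper value outside its range is refused whole. OPENING is the closure, from -1 (fully open) to 1 (shut), set as the call begins (- or left out, the last holds). The fingers move at their own pace and stop on an object; FORCE is the grip in N (left out, the last holds). Time passes only in rows, so rows that do not move let the fingers close. It gives the time, the measured TCP pose, the force, the opening and the grip force at its end, in the units of the state.
- get_state(): the state, without advancing time (a new reading comes with each control period).
- grab_frame(name): name is "scene" or "top"; returns the picture (480x640x3 uint8, red, green, blue); there is no depth.
- calibration(name): a dict with "fx", "fy", "cx", "cy" (pixels), "extrinsics" (4x4, takes a point from world to camera coordinates). Camera axes: x right, y down, z forward; pixel columns grow to the right and rows downward; lengths in m; the calibration is good to about 2 mm. A picture is of the moment at which its call begins. calibration takes no time and is no camera call.
- job_done(): hands the job in; it is judged then, once.
Trained networks look in the newest picture that a camera, given by its name, has taken for a name from the list of things; names that differ only in an ending like _2 or _b are one class to them, and where a whole thing is asked for, a point or a joint stands for the part that bears it (a point fixed in the world has none). Each returns a list of dicts, best first, with "conf" (0 to 1); they miss things now and then, are a little off and sometimes report something else, mostly with a low value. They report only what shows in the picture. A call takes as long as a camera call.
- find_in(camera, query): "location" ([column, row] in pixels, amid what is visible of it).
- mark_of(camera, query): "location" ([column, row] in pixels: a listed point, or the origin of a listed thing).
The state is a dict: "t": time; "q": joint angles; "qd": joint speeds; "joint_efforts": joint torques, N m; "eef_pos": TCP position; "ee_rot": TCP orientation; "force": force on the tool from outside, world axes, zero at the start; "moment": the same for the moment, N m; "width": finger opening in m; "gripper_force": force on a finger pad.
Only numpy, scipy, OpenCV 4.12 (cv2) and the standard library are available. Lean on these libraries where they do the work, as an engineer would, in place of code of your own. Each camera call takes 0.05 s, during which the arm holds its last target. There are 200 camera calls.

## Working session

There is one attempt and no reset: what is moved stays moved. The work goes in short steps, Python scripts to look and compute and a shell command to move; the robot and the scene stay as the last step left them, time stands still between calls to the robot, and variables do not carry over. Pictures are saved under pics/ and viewed, at most 10 in all, crops included, and the job is handed in when it is done.

```bash
mkdir -p pics; cat > h.py <<'E'
import numpy as np, cv2
from station import *
def ray(cam,px):
    c=calibration(cam);T=np.array(c["extrinsics"])
    d=np.array([(px[0]-c["cx"])/c["fx"],(px[1]-c["cy"])/c["fy"],1.])
    R=T[:3,:3];return -R.T@T[:3,3],R.T@d
def at_z(cam,px,z):
    o,d=ray(cam,px);return o+d*(z-o[2])/d[2]
def proj(cam,p):
    c=calibration(cam);T=np.array(c["extrinsics"]);q=T[:3,:3]@np.array(p)+T[:3,3]
    return np.array([c["fx"]*q[0]/q[2]+c["cx"],c["fy"]*q[1]/q[2]+c["cy"]])
def save(cam,name):
    im=grab_frame(cam);cv2.imwrite("pics/"+name,im[:,:,::-1]);return im
E
python3 - <<'E'
from h import *
print("tip",tip_reach if not callable(tip_reach) else tip_reach())
for cam in("top","scene"):
    save(cam,cam+"0.png")
    for n,z in [("coldbox",0),("stop",.109),("knob_left",.137),("knob_right",.137),("jar_center",.042),("cover",.105),("tub",.012),("mortar",0),("tall_jar",0),("oil",0)]:
        for r in mark_of(cam,n)[:2]:
            print(cam,n,round(r["conf"],2),np.round(r["location"],1),at_z(cam,r["location"],z).round(4))
s=get_state();print(s)
E
```

```text
tip 0.019
top coldbox 0.83 [361.8 293.9] [ 0.4648 -0.0157  0.    ]
top coldbox 0.2 [152.3 298.4] [0.441  0.6745 0.    ]
top stop 0.7 [363.2 248.2] [ 0.609  -0.0081  0.109 ]
top knob_left 0.94 [321.5 288.6] [0.4829 0.1204 0.137 ]
top knob_right 0.98 [406.3 288.1] [ 0.4878 -0.1364  0.137 ]
top jar_center 0.97 [469.4 296.3] [ 0.4629 -0.3585  0.042 ]
top cover 0.68 [365.1 311.1] [ 0.4151 -0.0154  0.105 ]
top cover 0.52 [352.4 263.6] [0.5608 0.0248 0.105 ]
top tub 0.96 [393.2 263.5] [ 0.5663 -0.1176  0.012 ]
top mortar 0.77 [243.2 294.7] [0.457  0.3758 0.    ]
top tall_jar 0.91 [204.5 248.9] [0.6066 0.5082 0.    ]
top oil 0.71 [152.6 297.8] [0.443  0.6736 0.    ]
top oil 0.64 [352.7 267.3] [0.5523 0.015  0.    ]
scene coldbox 0.78 [243.4 253.2] [ 0.4613 -0.0213  0.    ]
scene coldbox 0.46 [230.3 294.4] [ 0.549  -0.1151  0.    ]
scene stop 0.93 [272.5 272.5] [ 0.6169 -0.0158  0.109 ]
scene knob_left 0.97 [284.2 207. ] [0.4886 0.1081 0.137 ]
scene knob_right 0.67 [197.1 257.6] [ 0.4894 -0.1442  0.137 ]
scene jar_center 0.75 [118.3 319. ] [ 0.4656 -0.3719  0.042 ]
scene jar_center 0.66 [275.
[... 323 characters left out ...]
9 [425.6 140.2] [0.4468 0.6853 0.    ]
{'t': 1.1, 'q': array([ 1.63111539e+00,  3.58644787e-01,  1.18996632e-02,  7.71854702e-08,
       -1.22409863e+00, -2.88089871e-01]), 'qd': array([-0.00122228,  0.00022709,  0.00130502,  0.00168366,  0.00042767,
        0.00225786]), 'joint_efforts': array([ 1.38985422e-03, -5.82396555e+01,  2.93298948e+01,  7.00213864e+00,
        1.23788661e-02, -2.53491436e-05]), 'eef_pos': array([0.15243902, 0.65754147, 0.24553213]), 'ee_rot': array([ 3.14154720e+00, -1.35448253e-05, -2.27770782e-01]), 'force': array([ 0.00328314, -0.48174107, -0.47951028]), 'moment': array([-0.03760282, -0.00578375, -0.01749993]), 'gripper_force': 0.0, 'width': 0.08770090398418448}
```

View pics/top0.png

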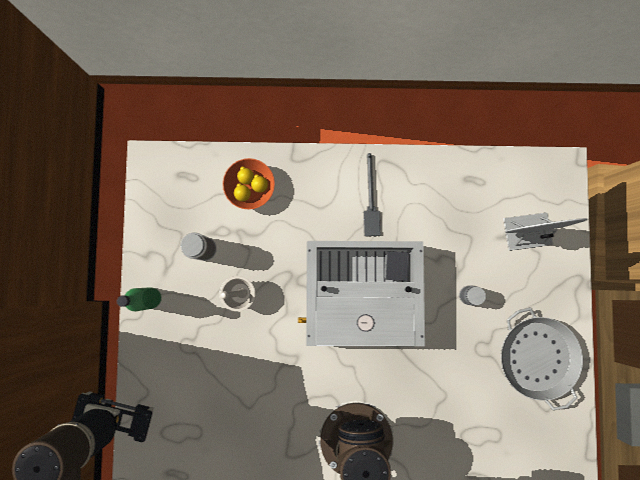

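View pics/scene0.png

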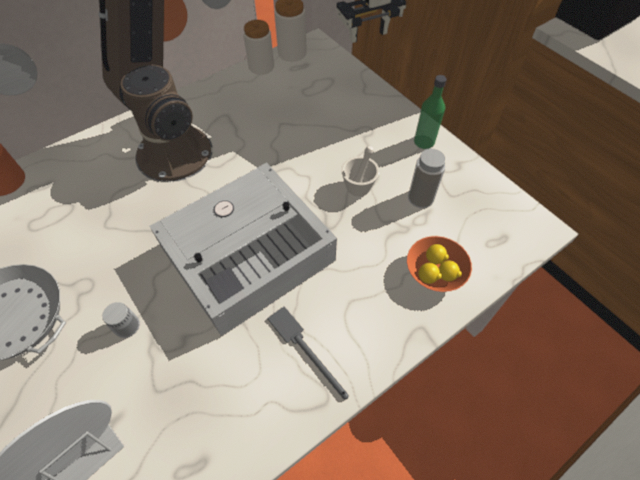

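```bash
python3 - <<'E'
from h import *
def tri(n,hint=0):
    A=[];B=[]
    for cam in("top","scene"):
        o,d=ray(cam,mark_of(cam,n)[0]["location"]);d/=np.linalg.norm(d);P=np.eye(3)-np.outer(d,d);A.append(P);B.append(P@o)
    return np.linalg.solve(sum(A),sum(B))
for n in["coldbox","stop","knob_left","knob_right","jar_center","tub"]:print(n,tri(n).round(4))
for cam in("top","scene"):print(cam,ray(cam,[320,240])[0].round(3))
E
```

```text
coldbox [ 0.4633 -0.0186  0.0005]
stop [ 0.6094 -0.0109  0.0931]
knob_left [0.4807 0.1169 0.1222]
knob_right [ 0.4864 -0.1407  0.1301]
jar_center [ 0.4608 -0.3681  0.0301]
tub [ 0.5648 -0.1205  0.0123]
top [0.508 0.149 1.605]
scene [ 1.111 -0.236  1.061]
```

Top view: box outer corners are about (307,242), (424,241), (426,345) and (306,347). Knobs are at (323,289) and (409,289), the jar at (470,296) right of the box, and the mortar at (238,293) left. The scene view agrees, with the jar at (120,320). Next I'll pin down the box pose from its rim corners.

```bash
python3 - <<'E'
from h import *
im=cv2.imread("pics/top0.png")
c=im[230:360,295:495];cv2.imwrite("pics/crop1.png",cv2.resize(c,None,fx=4,fy=4,interpolation=cv2.INTER_CUBIC))
im=cv2.imread("pics/scene0.png")
c=im[155:345,90:345];cv2.imwrite("pics/crop2.png",cv2.resize(c,None,fx=3,fy=3,interpolation=cv2.INTER_CUBIC))
E
```

```text
(no output)
```

View pics/crop1.png

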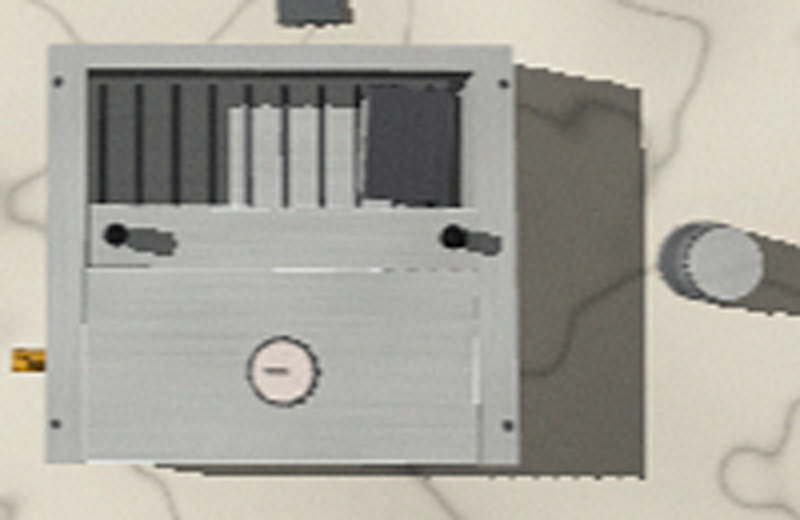

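View pics/crop2.png

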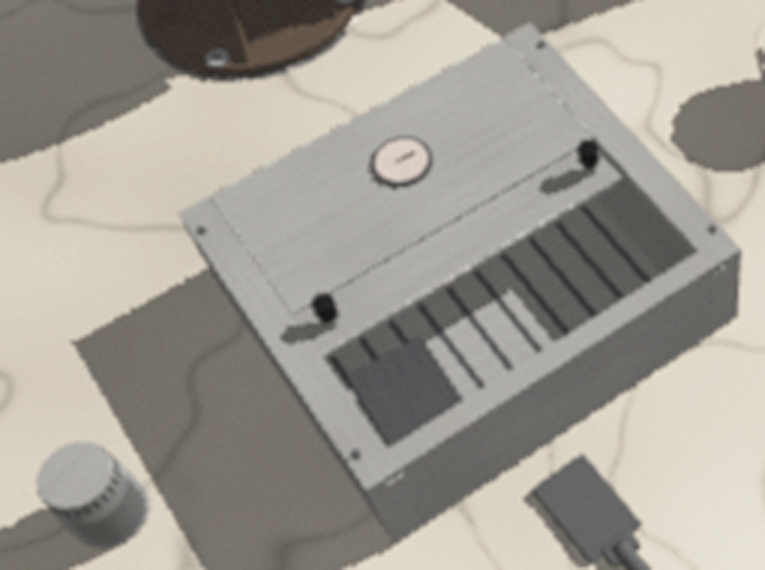

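```bash
cat > pose.py <<'E'
from h import *
from scipy.optimize import least_squares as ls
t=lambda p:((p[0]+.5)/4-.5+295,(p[1]+.5)/4-.5+230)
s=lambda p:((p[0]+.5)/3-.5+90,(p[1]+.5)/3-.5+155)
C=[(.16,.18),(.16,-.18),(-.16,-.18),(-.16,.18)]
T=[(48,44),(514,44),(519,464),(46,463)];S=[(740,250),(366,490),(181,212),(525,22)]
def W(x,p):
    a=x[2];return np.array([x[0]+np.cos(a)*p[0]-np.sin(a)*p[1],x[1]+np.sin(a)*p[0]+np.cos(a)*p[1],.118])
def res(x,w=(1,1)):return np.concatenate([w[0]*(proj("top",W(x,c))-t(p)) for c,p in zip(C,T)]+[w[1]*(proj("scene",W(x,c))-s(p)) for c,p in zip(C,S)])
for w in((1,1),(1,0),(0,1)):
    r=ls(res,[.46,-.015,0],args=(w,));print(w,r.x.round(4),np.abs(r.fun).max().round(2))
b=ls(res,[.46,-.015,0]).x
print("well",W(b,(.088,.03)))
print("jar",at_z("top",t((725,263)),.084),at_z("scene",s((77,476)),.084))
for n,p,q in(("L",(116,234),(589,145)),("R",(453,236),(323,299))):print(n,at_z("top",t(p),.148),at_z("scene",s(q),.148))
print("edge top",[at_z("top",t(p),.113).round(4) for p in((90,205),(355,208),(475,208))])
E
python3 pose.py
```

```text
(1, 1) [ 0.474  -0.014   0.0107] 1.85
(1, 0) [ 0.4721 -0.0137  0.0106] 0.27
(0, 1) [ 0.4758 -0.0144  0.0105] 1.68
well [0.56168156 0.01691139 0.118     ]
jar [ 0.46723654 -0.36530594  0.084     ] [ 0.4745485  -0.36601065  0.084     ]
L [0.48456393 0.11425745 0.148     ] [0.48818344 0.11490924 0.148     ]
R [ 0.48643547 -0.1390296   0.148     ] [ 0.48913385 -0.14048941  0.148     ]
edge top [array([0.5059, 0.1337, 0.113 ]), array([ 0.5064, -0.0704,  0.113 ]), array([ 0.5076, -0.163 ,  0.113 ])]
```

Box is at (0.473, -0.014) with yaw 0.0106, and the jar at about (0.467, -0.366). The two cameras agree to within a few mm, and the sizes fit. Moving over.

```bash
python3 -m handwheel '[{"delta_pos":[0.6,-1,0],"dr":[0,0,1.37]},{"delta_pos":[0.6,-1,0],"dr":[0,0,1.37]},{"delta_pos":[0.6,-1,0],"dr":[0,0,1.37]},{"delta_pos":[0.6,-1,0],"dr":[0,0,1.37]},{"delta_pos":[0.6,-1,0],"dr":[0,0,1.37]},{"delta_pos":[0.6,-1,0],"dr":[0,0,1.37]},{"delta_pos":[0.6,-1,0],"dr":[0,0,1.37]},{"delta_pos":[0.6,-1,0],"dr":[0,0,1.37]},{"delta_pos":[0.6,-1,0],"dr":[0,0,1.37]},{"delta_pos":[0.6,-1,0],"dr":[0,0,1.37]}]' -1 20
python3 -m handwheel '[{"delta_pos":[0.6,-1,0],"dr":[0,0,0]},{"delta_pos":[0.6,-1,0],"dr":[0,0,0]},{"delta_pos":[0.6,-1,0],"dr":[0,0,0]},{"delta_pos":[0.6,-1,0],"dr":[0,0,0]},{"delta_pos":[0.6,-1,0],"dr":[0,0,0]},{"delta_pos":[0.6,-1,0],"dr":[0,0,0]},{"delta_pos":[0.6,-1,0],"dr":[0,0,0]},{"delta_pos":[0,-1,0],"dr":[0,0,0]},{"delta_pos":[0,-1,0],"dr":[0,0,0]},{"delta_pos":[0,-1,0],"dr":[0,0,0]}]'
python3 -m handwheel '[{"delta_pos":[0,-1,0],"dr":[0,0,0]},{"delta_pos":[0,-1,0],"dr":[0,0,0]},{"delta_pos":[0,-1,0],"dr":[0,0,0]},{"delta_pos":[0,-1,0],"dr":[0,0,0]},{"delta_pos":[0,-1,0],"dr":[0,0,0]},{"delta_pos":[0,-1,0],"dr":[0,0,0]},{"delta_pos":[0,-1,0],"dr":[0,0,0]},{"delta_pos":[0,-1,0],"dr":[0,0,0]},{"delta_pos":[0,-1,0],"dr":[0,0,0]},{"delta_pos":[0,-1,0],"dr":[0,0,0]}]'
```

```text
t: 2.7
eef_pos: [0.333, 0.3563, 0.2459]
ee_rot: [-3.141, -0.0, 0.013]
force: [0.7, 0.7, 0.2]
width: 0.0876
gripper_force: 0.0
t: 3.7
eef_pos: [0.4584, 0.0562, 0.2457]
ee_rot: [-3.141, -0.0, 0.011]
force: [0.8, -1.0, -0.1]
width: 0.0876
gripper_force: 0.0
t: 4.7
eef_pos: [0.4583, -0.2437, 0.2458]
ee_rot: [3.142, -0.001, 0.011]
force: [0.8, 0.2, 0.1]
width: 0.0877
gripper_force: 0.0
```

```bash
python3 -m handwheel '[{"delta_pos":[0.1,-1,-0.5],"dr":[0,0,0]},{"delta_pos":[0.1,-1,-0.5],"dr":[0,0,0]},{"delta_pos":[0.1,-1,-0.5],"dr":[0,0,0]},{"delta_pos":[0,-1,-0.5],"dr":[0,0,0]},{"delta_pos":[0,-0.06,-0.5],"dr":[0,0,0]},{"delta_pos":[0,0,-0.5],"dr":[0,0,0]},{"delta_pos":[0,0,0],"dr":[0,0,0]}]'
python3 - <<'E'
from h import *
for cam in("top","scene"):
    im=save(cam,cam+"1.png")
    r=mark_of(cam,"jar_center")[0];print(cam,r["conf"],at_z(cam,r["location"],.042),r["location"],proj(cam,[.467,-.366,.042]))
im=cv2.imread("pics/scene1.png")[150:360,30:280];cv2.imwrite("pics/c3.png",cv2.resize(im,None,fx=2.8,fy=2.8))
E
```

```text
t: 5.4
eef_pos: [0.4661, -0.364, 0.1533]
ee_rot: [-3.14, 0.004, 0.01]
force: [-0.3, 0.3, 1.0]
width: 0.0876
gripper_force: 0.0
top 0.2 [0.48867798 0.11318568 0.042     ] [323.2, 286.3] [471.6934097  295.04046009]
scene 0.74 [ 0.47195545 -0.36997336  0.042     ] [120.1, 320.5] [120.80642063 318.06993318]
```

View pics/c3.png

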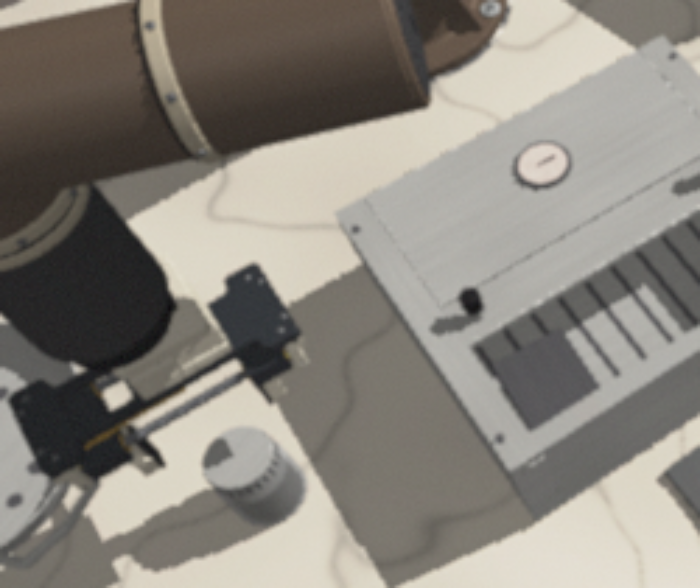

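The crop shows the gripper above the jar with its fingers straddling it along y, cap at crop (240,455). Descending to grasp height 0.068.

```bash
python3 -m handwheel '[{"delta_pos":[0.1,-0.06,-0.6],"dr":[0,0,0]},{"delta_pos":[0,0,-0.6],"dr":[0,0,0]},{"delta_pos":[0,0,-0.6],"dr":[0,0,0]},{"delta_pos":[0,0,-0.5],"dr":[0,0,0]},{"delta_pos":[0,0,-0.5],"dr":[0,0,0]},{"delta_pos":[0,0,0],"dr":[0,0,0]},{"delta_pos":[0,0,0],"dr":[0,0,0]}]'
python3 -m handwheel '[{"delta_pos":[0,0,0],"dr":[0,0,0]},{"delta_pos":[0,0,0],"dr":[0,0,0]},{"delta_pos":[0,0,0],"dr":[0,0,0]},{"delta_pos":[0,0,0],"dr":[0,0,0]},{"delta_pos":[0,0,0],"dr":[0,0,0]},{"delta_pos":[0,0,0],"dr":[0,0,0]},{"delta_pos":[0,0,0],"dr":[0,0,0]},{"delta_pos":[0,0,0],"dr":[0,0,0]}]' 1 25
```

```text
t: 6.3
eef_pos: [0.471, -0.3661, 0.0725]
ee_rot: [3.141, -0.001, 0.012]
force: [0.0, 0.6, -0.3]
width: 0.0877
gripper_force: 0.0
t: 7.1
eef_pos: [0.4709, -0.3666, 0.0723]
ee_rot: [3.141, -0.001, 0.012]
force: [-1.2, -3.3, 5.8]
width: 0.0632
gripper_force: 25.0
```

```bash
python3 -m handwheel '[{"delta_pos":[0,0,0.2],"dr":[0,0,0]},{"delta_pos":[0,0,0.4],"dr":[0,0,0]},{"delta_pos":[0,0,0.6],"dr":[0,0,0]},{"delta_pos":[0,0,0.8],"dr":[0,0,0]},{"delta_pos":[0,0,0.8],"dr":[0,0,0]},{"delta_pos":[0,0,0.8],"dr":[0,0,0]},{"delta_pos":[0,0,0.8],"dr":[0,0,0]},{"delta_pos":[0,0,0.6],"dr":[0,0,0]},{"delta_pos":[0,0,0.4],"dr":[0,0,0]},{"delta_pos":[0,0,0.2],"dr":[0,0,0]}]'
python3 -m handwheel '[{"delta_pos":[0.1,0.3,0],"dr":[0,0,0]},{"delta_pos":[0.2,0.6,0],"dr":[0,0,0]},{"delta_pos":[0.2,0.9,0],"dr":[0,0,0]},{"delta_pos":[0.2,0.9,0],"dr":[0,0,0]},{"delta_pos":[0.2,0.9,0],"dr":[0,0,0]},{"delta_pos":[0.2,0.9,0],"dr":[0,0,0]},{"delta_pos":[0.2,0.9,0],"dr":[0,0,0]},{"delta_pos":[0.2,0.9,0],"dr":[0,0,0]},{"delta_pos":[0.2,0.9,0],"dr":[0,0,0]},{"delta_pos":[0.2,0.9,0],"dr":[0,0,0]}]'
python3 -m handwheel '[{"delta_pos":[0.2,0.9,0],"dr":[0,0,0]},{"delta_pos":[0.2,0.9,0],"dr":[0,0,0]},{"delta_pos":[0.2,0.9,0],"dr":[0,0,0]},{"delta_pos":[0.2,0.8,0],"dr":[0,0,0]},{"delta_pos":[0.2,0.6,0],"dr":[0,0,0]},{"delta_pos":[0.1,0.4,0],"dr":[0,0,0]},{"delta_pos":[0,0.2,0],"dr":[0,0,0]},{"delta_pos":[0,0,0],"dr":[0,0,0]},{"delta_pos":[0,0,0],"dr":[0,0,0]}]'
```

```text
t: 8.1
eef_pos: [0.4705, -0.3659, 0.2407]
ee_rot: [3.142, -0.001, 0.011]
force: [0.7, 0.4, -4.4]
width: 0.0632
gripper_force: 25.0
t: 9.1
eef_pos: [0.5268, -0.1214, 0.2383]
ee_rot: [-3.141, 0.002, 0.011]
force: [-0.6, -0.2, -4.6]
width: 0.063
gripper_force: 25.0
t: 10.0
eef_pos: [0.5601, 0.0174, 0.2395]
ee_rot: [3.141, 0.0, 0.011]
force: [-0.7, -0.1, -3.6]
width: 0.0631
gripper_force: 25.0
```

```bash
python3 - <<'E'
from h import *
im=save("scene","scene2.png")
r=mark_of("scene","jar_center");print(r[:2],proj("scene",[.558,.0174,.2095]))
cv2.imwrite("pics/c4.png",cv2.resize(im[120:340,130:400,::-1],None,fx=2.6,fy=2.6))
E
```

```text
[{'location': [266.2, 224.6], 'conf': 0.66}, {'location': [273.8, 268.6], 'conf': 0.22}] [266.36336379 225.91952538]
```

View pics/c4.png

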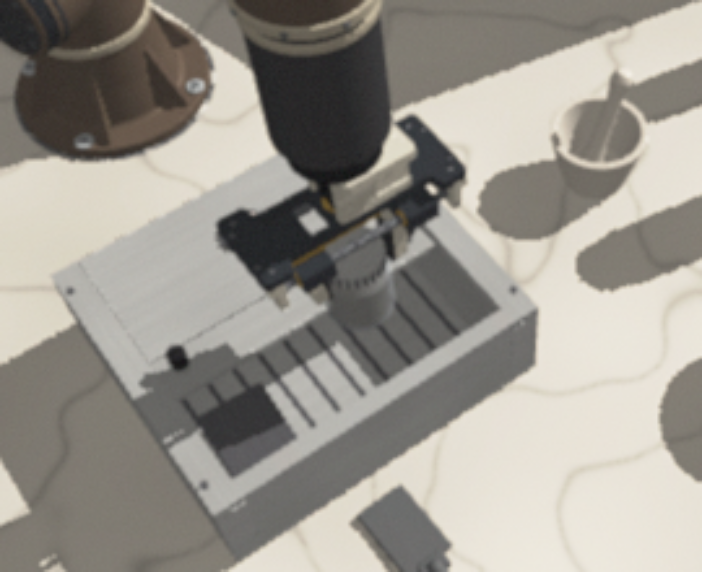

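Held jar shows at (266,225), as predicted, and upright. Lowering.

```bash
python3 -m handwheel '[{"delta_pos":[0,0,-0.4],"dr":[0,0,0]},{"delta_pos":[0,0,-0.6],"dr":[0,0,0]},{"delta_pos":[0,0,-0.6],"dr":[0,0,0]},{"delta_pos":[0,0,-0.6],"dr":[0,0,0]},{"delta_pos":[0,0,-0.6],"dr":[0,0,0]},{"delta_pos":[0,0,-0.6],"dr":[0,0,0]},{"delta_pos":[0,0,-0.5],"dr":[0,0,0]},{"delta_pos":[0,0,-0.4],"dr":[0,0,0]},{"delta_pos":[0,0,-0.2],"dr":[0,0,0]},{"delta_pos":[0,0,0],"dr":[0,0,0]}]'
python3 -m handwheel '[{"delta_pos":[0,0,-0.1],"dr":[0,0,0]},{"delta_pos":[0,0,-0.1],"dr":[0,0,0]},{"delta_pos":[0,0,-0.1],"dr":[0,0,0]},{"delta_pos":[0,0,-0.1],"dr":[0,0,0]},{"delta_pos":[0,0,0],"dr":[0,0,0]},{"delta_pos":[0,0,0],"dr":[0,0,0]}]'
```

```text
t: 11.1
eef_pos: [0.56, 0.0176, 0.1036]
ee_rot: [3.141, 0.002, 0.011]
force: [0.1, 0.5, -3.8]
width: 0.0631
gripper_force: 25.0
t: 11.7
eef_pos: [0.5605, 0.0179, 0.0926]
ee_rot: [3.142, -0.0, 0.011]
force: [0.2, 0.3, -4.0]
width: 0.0633
gripper_force: 25.0
```

```bash
python3 -m handwheel '[{"delta_pos":[0,0,-0.08],"dr":[0,0,0]},{"delta_pos":[0,0,-0.08],"dr":[0,0,0]},{"delta_pos":[0,0,-0.06],"dr":[0,0,0]},{"delta_pos":[0,0,0],"dr":[0,0,0]},{"delta_pos":[0,0,0],"dr":[0,0,0]}]'
```

```text
t: 12.2
eef_pos: [0.5604, 0.0179, 0.0859]
ee_rot: [3.141, 0.0, 0.011]
force: [0.2, -0.8, -3.0]
width: 0.0631
gripper_force: 25.0
```

```bash
python3 -m handwheel '[{"delta_pos":[0,0,-0.05],"dr":[0,0,0]},{"delta_pos":[0,0,-0.05],"dr":[0,0,0]},{"delta_pos":[0,0,0],"dr":[0,0,0]},{"delta_pos":[0,0,0],"dr":[0,0,0]}]'
```

```text
t: 12.6
eef_pos: [0.5607, 0.0179, 0.0842]
ee_rot: [3.142, -0.001, 0.012]
force: [-3.6, 1.4, 8.3]
width: 0.0634
gripper_force: 25.0
```

Jar is on the floor: the force changed sign. Release and rise.

```bash
python3 -m handwheel '[{"delta_pos":[0,0,0.03],"dr":[0,0,0]},{"delta_pos":[0,0,0],"dr":[0,0,0]},{"delta_pos":[0,0,0],"dr":[0,0,0]},{"delta_pos":[0,0,0],"dr":[0,0,0]},{"delta_pos":[0,0,0],"dr":[0,0,0]}]' -1
python3 -m handwheel '[{"delta_pos":[0,0,0.3],"dr":[0,0,0]},{"delta_pos":[0,0,0.8],"dr":[0,0,0]},{"delta_pos":[0,0,1],"dr":[0,0,0]},{"delta_pos":[0,0,1],"dr":[0,0,0]},{"delta_pos":[0,0,0.9],"dr":[0,0,0]},{"delta_pos":[-0.8,0.7,0],"dr":[0,0,0]},{"delta_pos":[-0.8,0.8,0],"dr":[0,0,0]},{"delta_pos":[-0.8,0.8,0],"dr":[0,0,0]},{"delta_pos":[-0.8,0.8,0],"dr":[0,0,0]},{"delta_pos":[-0.3,0.1,0],"dr":[0,0,0]}]'
python3 -m handwheel '[{"delta_pos":[0,0,0],"dr":[0,0,0]},{"delta_pos":[0,0,0],"dr":[0,0,0]}]' 1 20
python3 - <<'E'
from h import *
for cam in("scene","top"):
    im=save(cam,cam+"3.png")
    for n,z in(("jar_center",.054),("knob_left",.137),("knob_right",.137)):
        for r in mark_of(cam,n)[:1]:print(cam,n,round(r["conf"],2),r["location"],at_z(cam,r["location"],z).round(4))
    if cam=="scene":cv2.imwrite("pics/c5.png",cv2.resize(im[120:340,130:400,::-1],None,fx=2.6,fy=2.6))
E
```

```text
t: 13.1
eef_pos: [0.5605, 0.0179, 0.0838]
ee_rot: [3.142, 0.0, 0.011]
force: [0.2, 0.1, 0.3]
width: 0.0874
gripper_force: 0.0
t: 14.1
eef_pos: [0.454, 0.1154, 0.2048]
ee_rot: [-3.141, -0.001, 0.013]
force: [0.2, 0.5, 0.5]
width: 0.0878
gripper_force: 0.0
t: 14.3
eef_pos: [0.4559, 0.1139, 0.2044]
ee_rot: [-3.141, -0.001, 0.012]
force: [-0.3, -0.4, 0.3]
width: 0.0766
gripper_force: 0.0
scene jar_center 0.97 [273.6, 261.0] [0.5616 0.0181 0.054 ]
scene knob_left 0.64 [284.0, 209.1] [0.4939 0.1039 0.137 ]
scene knob_right 0.77 [196.9, 259.0] [ 0.4926 -0.1464  0.137 ]
top jar_center 0.91 [354.0, 263.8] [0.5621 0.0154 0.054 ]
top knob_left 0.78 [326.1, 289.6] [0.48   0.1065 0.137 ]
top knob_right 0.94 [411.1, 291.0] [ 0.4792 -0.151   0.137 ]
```

View pics/c5.png

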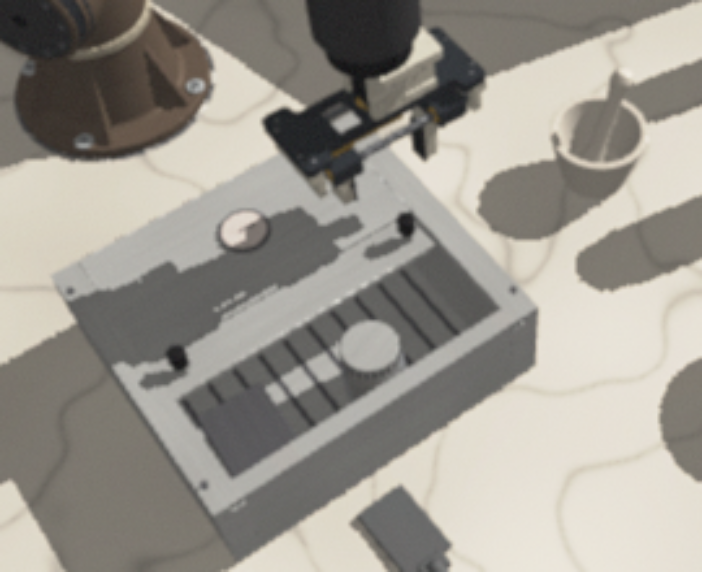

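Jar stands upright in the well, cap at crop (370,345), clear of the cover. The knobs haven't moved. Lowering behind the left knob.

```bash
python3 -m handwheel '[{"delta_pos":[0,0,0],"dr":[0,0,0]},{"delta_pos":[0,0,0],"dr":[0,0,0]},{"delta_pos":[-0.05,0,-0.4],"dr":[0,0,0]},{"delta_pos":[0,0,-0.6],"dr":[0,0,0]},{"delta_pos":[0,0,-0.6],"dr":[0,0,0]},{"delta_pos":[0,0,-0.4],"dr":[0,0,0]},{"delta_pos":[0,0,0],"dr":[0,0,0]}]'
python3 -m handwheel '[{"delta_pos":[0.1,0,0],"dr":[0,0,0]},{"delta_pos":[0.1,0,0],"dr":[0,0,0]},{"delta_pos":[0.1,0,0],"dr":[0,0,0]},{"delta_pos":[0,0,0],"dr":[0,0,0]}]'
```

```text
t: 15.4
eef_pos: [0.4526, 0.1132, 0.1416]
ee_rot: [3.14, 0.003, 0.011]
force: [0.0, 0.9, 0.1]
width: 0.0003
gripper_force: 0.0
t: 15.8
eef_pos: [0.4637, 0.1142, 0.1443]
ee_rot: [-3.141, -0.001, 0.011]
force: [-1.1, -0.3, -0.2]
width: 0.0002
gripper_force: 0.0
```

```bash
python3 -m handwheel '[{"delta_pos":[0.1,0,0],"dr":[0,0,0]},{"delta_pos":[0.1,0,0],"dr":[0,0,0]}]'
python3 -m handwheel '[{"delta_pos":[0.1,0,0],"dr":[0,0,0]},{"delta_pos":[0.1,0,0],"dr":[0,0,0]}]'
python3 -m handwheel '[{"delta_pos":[0.1,0,0],"dr":[0,0,0]},{"delta_pos":[0,0,0],"dr":[0,0,0]}]'
```

```text
t: 16.0
eef_pos: [0.4679, 0.1135, 0.1437]
ee_rot: [3.141, 0.002, 0.011]
force: [-9.8, 1.6, 6.4]
width: 0.0002
gripper_force: 5.4
t: 16.2
eef_pos: [0.4726, 0.113, 0.1435]
ee_rot: [3.14, 0.005, 0.011]
force: [-11.9, -0.0, 8.7]
width: 0.0007
gripper_force: 6.4
t: 16.4
eef_pos: [0.4759, 0.1128, 0.1434]
ee_rot: [3.14, 0.005, 0.011]
force: [-9.5, -1.3, 6.7]
width: 0.0001
gripper_force: 5.1
```

Contact came at TCP x 0.467, as predicted (knob minus 19.5 mm), and the left end advanced about 9 mm. Switching to the right knob.

```bash
python3 -m handwheel '[{"delta_pos":[-0.65,0,0],"dr":[0,0,0]},{"delta_pos":[0,-1,0],"dr":[0,0,0]},{"delta_pos":[0,-1,0],"dr":[0,0,0]},{"delta_pos":[0,-1,0],"dr":[0,0,0]},{"delta_pos":[0,-1,0],"dr":[0,0,0]},{"delta_pos":[0,-1,0],"dr":[0,0,0]},{"delta_pos":[0,-1,0],"dr":[0,0,0]},{"delta_pos":[0,-1,0],"dr":[0,0,0]},{"delta_pos":[0,-1,0],"dr":[0,0,0]},{"delta_pos":[0.1,-0.47,0],"dr":[0,0,0]}]'
python3 -m handwheel '[{"delta_pos":[0.2,0,0],"dr":[0,0,0]},{"delta_pos":[0.15,0,0],"dr":[0,0,0]},{"delta_pos":[0.15,0,0],"dr":[0,0,0]},{"delta_pos":[0.15,0,0],"dr":[0,0,0]}]'
python3 -m handwheel '[{"delta_pos":[0.1,0,0],"dr":[0,0,0]},{"delta_pos":[0.1,0,0],"dr":[0,0,0]},{"delta_pos":[0,0,0],"dr":[0,0,0]}]'
```

```text
t: 17.4
eef_pos: [0.4612, -0.1421, 0.1439]
ee_rot: [3.141, 0.0, 0.01]
force: [0.2, -0.1, 0.3]
width: 0.0006
gripper_force: 0.0
t: 17.8
eef_pos: [0.4784, -0.1399, 0.1433]
ee_rot: [3.141, 0.006, 0.011]
force: [-7.9, -0.4, 4.8]
width: 0.0004
gripper_force: 4.1
t: 18.1
eef_pos: [0.4854, -0.1394, 0.1432]
ee_rot: [3.142, 0.004, 0.012]
force: [-5.6, -0.3, 2.6]
width: 0.0006
gripper_force: 2.7
```

```bash
python3 - <<'E'
from h import *
im=save("top","top4.png")
for n,z in(("knob_left",.137),("knob_right",.137)):
    for cam in("top","scene"):
        if cam=="scene": save(cam,"s4.png")
        for r in mark_of(cam,n)[:1]:print(cam,n,round(r["conf"],2),r["location"],at_z(cam,r["location"],z).round(4))
E
```

```text
top knob_left 0.6 [322.8, 282.4] [0.5016 0.1167 0.137 ]
scene knob_left 0.9 [288.6, 209.3] [0.5015 0.113  0.137 ]
scene knob_right 0.8 [201.3, 263.5] [ 0.5099 -0.1441  0.137 ]
```

```bash
python3 -m handwheel '[{"delta_pos":[-0.65,0,0],"dr":[0,0,0]},{"delta_pos":[0,1,0],"dr":[0,0,0]},{"delta_pos":[0,1,0],"dr":[0,0,0]},{"delta_pos":[0,1,0],"dr":[0,0,0]},{"delta_pos":[0,1,0],"dr":[0,0,0]},{"delta_pos":[0,1,0],"dr":[0,0,0]},{"delta_pos":[0,1,0],"dr":[0,0,0]},{"delta_pos":[0,1,0],"dr":[0,0,0]},{"delta_pos":[0,1,0],"dr":[0,0,0]},{"delta_pos":[0,0.47,0],"dr":[0,0,0]}]'
python3 -m handwheel '[{"delta_pos":[0.2,0,0],"dr":[0,0,0]},{"delta_pos":[0.2,0,0],"dr":[0,0,0]},{"delta_pos":[0.15,0,0],"dr":[0,0,0]},{"delta_pos":[0.15,0,0],"dr":[0,0,0]},{"delta_pos":[0.12,0,0],"dr":[0,0,0]},{"delta_pos":[0,0,0],"dr":[0,0,0]}]'
python3 -m handwheel '[{"delta_pos":[-0.6,0,0],"dr":[0,0,0]},{"delta_pos":[0,-1,0],"dr":[0,0,0]},{"delta_pos":[0,-1,0],"dr":[0,0,0]},{"delta_pos":[0,-1,0],"dr":[0,0,0]},{"delta_pos":[0,-1,0],"dr":[0,0,0]},{"delta_pos":[0,-1,0],"dr":[0,0,0]},{"delta_pos":[0,-1,0],"dr":[0,0,0]},{"delta_pos":[0,-1,0],"dr":[0,0,0]},{"delta_pos":[0,-1,0],"dr":[0,0,0]},{"delta_pos":[0,-0.47,0],"dr":[0,0,0]}]'
python3 -m handwheel '[{"delta_pos":[0.2,0,0],"dr":[0,0,0]},{"delta_pos":[0.2,0,0],"dr":[0,0,0]},{"delta_pos":[0.2,0,0],"dr":[0,0,0]},{"delta_pos":[0.15,0,0],"dr":[0,0,0]},{"delta_pos":[0.15,0,0],"dr":[0,0,0]},{"delta_pos":[0.05,0,0],"dr":[0,0,0]},{"delta_pos":[0,0,0],"dr":[0,0,0]}]'
```

```text
t: 19.45
eef_pos: [0.4677, 0.1171, 0.1441]
ee_rot: [-3.141, -0.001, 0.014]
force: [0.8, -0.4, -0.2]
width: 0.0006
gripper_force: 0.0
t: 20.05
eef_pos: [0.4907, 0.1122, 0.1434]
ee_rot: [3.14, 0.004, 0.009]
force: [-8.1, 0.4, 5.0]
width: 0.0006
gripper_force: 4.4
t: 21.05
eef_pos: [0.4737, -0.1432, 0.1438]
ee_rot: [3.141, 0.0, 0.008]
force: [0.7, -0.1, 0.5]
width: 0.0005
gripper_force: 0.0
t: 21.75
eef_pos: [0.5009, -0.1397, 0.1432]
ee_rot: [3.141, 0.005, 0.012]
force: [-6.2, -0.5, 2.2]
width: 0.0003
gripper_force: 3.0
```

```bash
python3 -m handwheel '[{"delta_pos":[-0.65,0,0],"dr":[0,0,0]},{"delta_pos":[0,1,0],"dr":[0,0,0]},{"delta_pos":[0,1,0],"dr":[0,0,0]},{"delta_pos":[0,1,0],"dr":[0,0,0]},{"delta_pos":[0,1,0],"dr":[0,0,0]},{"delta_pos":[0,1,0],"dr":[0,0,0]},{"delta_pos":[0,1,0],"dr":[0,0,0]},{"delta_pos":[0,1,0],"dr":[0,0,0]},{"delta_pos":[0,1,0],"dr":[0,0,0]},{"delta_pos":[0,0.47,0],"dr":[0,0,0]}]'
python3 -m handwheel '[{"delta_pos":[0.2,0,0],"dr":[0,0,0]},{"delta_pos":[0.2,0,0],"dr":[0,0,0]},{"delta_pos":[0.15,0,0],"dr":[0,0,0]},{"delta_pos":[0.15,0,0],"dr":[0,0,0]},{"delta_pos":[0.14,0,0],"dr":[0,0,0]},{"delta_pos":[0,0,0],"dr":[0,0,0]}]'
python3 -m handwheel '[{"delta_pos":[-0.6,0,0],"dr":[0,0,0]},{"delta_pos":[0,-1,0],"dr":[0,0,0]},{"delta_pos":[0,-1,0],"dr":[0,0,0]},{"delta_pos":[0,-1,0],"dr":[0,0,0]},{"delta_pos":[0,-1,0],"dr":[0,0,0]},{"delta_pos":[0,-1,0],"dr":[0,0,0]},{"delta_pos":[0,-1,0],"dr":[0,0,0]},{"delta_pos":[0,-1,0],"dr":[0,0,0]},{"delta_pos":[0,-1,0],"dr":[0,0,0]},{"delta_pos":[0,-0.47,0],"dr":[0,0,0]}]'
python3 -m handwheel '[{"delta_pos":[0.2,0,0],"dr":[0,0,0]},{"delta_pos":[0.2,0,0],"dr":[0,0,0]},{"delta_pos":[0.2,0,0],"dr":[0,0,0]},{"delta_pos":[0.15,0,0],"dr":[0,0,0]},{"delta_pos":[0.15,0,0],"dr":[0,0,0]},{"delta_pos":[0.05,0,0],"dr":[0,0,0]},{"delta_pos":[0,0,0],"dr":[0,0,0]}]'
python3 - <<'E'
from h import *
save("scene","s5.png")
for n,p in(("knob_left",0),("knob_right",0)):
    r=mark_of("scene",n)[0];print(n,round(r["conf"],2),at_z("scene",r["location"],.137).round(4))
E
```

```text
t: 22.75
eef_pos: [0.4835, 0.1169, 0.144]
ee_rot: [-3.141, -0.001, 0.014]
force: [-0.4, -0.7, 0.2]
width: 0.0005
gripper_force: 0.0
t: 23.35
eef_pos: [0.5071, 0.1122, 0.1433]
ee_rot: [3.14, 0.004, 0.009]
force: [-6.7, -0.0, 4.5]
width: 0.0005
gripper_force: 3.6
t: 24.35
eef_pos: [0.4899, -0.1431, 0.1438]
ee_rot: [3.141, 0.0, 0.008]
force: [-0.2, -0.3, -1.1]
width: 0.0004
gripper_force: 0.0
t: 25.05
eef_pos: [0.517, -0.1395, 0.1433]
ee_rot: [3.141, 0.005, 0.012]
force: [-7.9, 0.2, 3.6]
width: 0.0007
gripper_force: 3.5
knob_left 0.84 [0.5341 0.104  0.137 ]
knob_right 0.97 [ 0.5316 -0.1373  0.137 ]
```

```bash
python3 -m handwheel '[{"delta_pos":[-0.65,0,0],"dr":[0,0,0]},{"delta_pos":[0,1,0],"dr":[0,0,0]},{"delta_pos":[0,1,0],"dr":[0,0,0]},{"delta_pos":[0,1,0],"dr":[0,0,0]},{"delta_pos":[0,1,0],"dr":[0,0,0]},{"delta_pos":[0,1,0],"dr":[0,0,0]},{"delta_pos":[0,1,0],"dr":[0,0,0]},{"delta_pos":[0,1,0],"dr":[0,0,0]},{"delta_pos":[0,1,0],"dr":[0,0,0]},{"delta_pos":[0,0.47,0],"dr":[0,0,0]}]'
python3 -m handwheel '[{"delta_pos":[0.2,0,0],"dr":[0,0,0]},{"delta_pos":[0.2,0,0],"dr":[0,0,0]},{"delta_pos":[0.15,0,0],"dr":[0,0,0]},{"delta_pos":[0.15,0,0],"dr":[0,0,0]},{"delta_pos":[0.14,0,0],"dr":[0,0,0]},{"delta_pos":[0,0,0],"dr":[0,0,0]}]'
python3 -m handwheel '[{"delta_pos":[-0.6,0,0],"dr":[0,0,0]},{"delta_pos":[0,-1,0],"dr":[0,0,0]},{"delta_pos":[0,-1,0],"dr":[0,0,0]},{"delta_pos":[0,-1,0],"dr":[0,0,0]},{"delta_pos":[0,-1,0],"dr":[0,0,0]},{"delta_pos":[0,-1,0],"dr":[0,0,0]},{"delta_pos":[0,-1,0],"dr":[0,0,0]},{"delta_pos":[0,-1,0],"dr":[0,0,0]},{"delta_pos":[0,-1,0],"dr":[0,0,0]},{"delta_pos":[0,-0.47,0],"dr":[0,0,0]}]'
python3 -m handwheel '[{"delta_pos":[0.2,0,0],"dr":[0,0,0]},{"delta_pos":[0.2,0,0],"dr":[0,0,0]},{"delta_pos":[0.2,0,0],"dr":[0,0,0]},{"delta_pos":[0.15,0,0],"dr":[0,0,0]},{"delta_pos":[0.15,0,0],"dr":[0,0,0]},{"delta_pos":[0.05,0,0],"dr":[0,0,0]},{"delta_pos":[0,0,0],"dr":[0,0,0]}]'
python3 -m handwheel '[{"delta_pos":[-0.65,0,0],"dr":[0,0,0]},{"delta_pos":[0,1,0],"dr":[0,0,0]},{"delta_pos":[0,1,0],"dr":[0,0,0]},{"delta_pos":[0,1,0],"dr":[0,0,0]},{"delta_pos":[0,1,0],"dr":[0,0,0]},{"delta_pos":[0,1,0],"dr":[0,0,0]},{"delta_pos":[0,1,0],"dr":[0,0,0]},{"delta_pos":[0,1,0],"dr":[0,0,0]},{"delta_pos":[0,1,0],"dr":[0,0,0]},{"delta_pos":[0,0.47,0],"dr":[0,0,0]}]'
python3 -m handwheel '[{"delta_pos":[0.2,0,0],"dr":[0,0,0]},{"delta_pos":[0.2,0,0],"dr":[0,0,0]},{"delta_pos":[0.15,0,0],"dr":[0,0,0]},{"delta_pos":[0.15,0,0],"dr":[0,0,0]},{"delta_pos":[0.14,0,0],"dr":[0,0,0]},{"delta_pos":[0,0,0],"dr":[0,0,0]}]'
```

```text
t: 26.2
eef_pos: [0.4996, 0.1171, 0.144]
ee_rot: [-3.141, -0.001, 0.014]
force: [-0.1, -0.4, 0.0]
width: 0.0005
gripper_force: 0.0
t: 26.8
eef_pos: [0.5237, 0.1122, 0.1432]
ee_rot: [3.14, 0.003, 0.009]
force: [-4.6, -0.6, 1.7]
width: 0.0002
gripper_force: 2.3
t: 27.8
eef_pos: [0.5062, -0.1432, 0.1438]
ee_rot: [3.141, -0.0, 0.008]
force: [0.3, 0.1, -0.4]
width: 0.0005
gripper_force: 0.0
t: 28.5
eef_pos: [0.5333, -0.1394, 0.1433]
ee_rot: [3.141, 0.005, 0.012]
force: [-7.2, -0.7, 5.3]
width: 0.0001
gripper_force: 3.6
t: 29.5
eef_pos: [0.5158, 0.1172, 0.144]
ee_rot: [-3.141, -0.001, 0.014]
force: [-0.3, -0.1, 0.7]
width: 0.0008
gripper_force: 0.0
t: 30.1
eef_pos: [0.5399, 0.1122, 0.1433]
ee_rot: [3.14, 0.003, 0.009]
force: [-4.9, -0.1, 2.4]
width: 0.0005
gripper_force: 2.3
```

```bash
python3 -m handwheel '[{"delta_pos":[-0.6,0,0],"dr":[0,0,0]},{"delta_pos":[0,-1,0],"dr":[0,0,0]},{"delta_pos":[0,-1,0],"dr":[0,0,0]},{"delta_pos":[0,-1,0],"dr":[0,0,0]},{"delta_pos":[0,-1,0],"dr":[0,0,0]},{"delta_pos":[0,-1,0],"dr":[0,0,0]},{"delta_pos":[0,-1,0],"dr":[0,0,0]},{"delta_pos":[0,-1,0],"dr":[0,0,0]},{"delta_pos":[0,-1,0],"dr":[0,0,0]},{"delta_pos":[0,-0.47,0],"dr":[0,0,0]}]'
python3 -m handwheel '[{"delta_pos":[0.2,0,0],"dr":[0,0,0]},{"delta_pos":[0.2,0,0],"dr":[0,0,0]},{"delta_pos":[0.2,0,0],"dr":[0,0,0]},{"delta_pos":[0.15,0,0],"dr":[0,0,0]},{"delta_pos":[0.15,0,0],"dr":[0,0,0]},{"delta_pos":[0.05,0,0],"dr":[0,0,0]},{"delta_pos":[0,0,0],"dr":[0,0,0]}]'
python3 -m handwheel '[{"delta_pos":[-0.65,0,0],"dr":[0,0,0]},{"delta_pos":[0,1,0],"dr":[0,0,0]},{"delta_pos":[0,1,0],"dr":[0,0,0]},{"delta_pos":[0,1,0],"dr":[0,0,0]},{"delta_pos":[0,1,0],"dr":[0,0,0]},{"delta_pos":[0,1,0],"dr":[0,0,0]},{"delta_pos":[0,1,0],"dr":[0,0,0]},{"delta_pos":[0,1,0],"dr":[0,0,0]},{"delta_pos":[0,1,0],"dr":[0,0,0]},{"delta_pos":[0,0.47,0],"dr":[0,0,0]}]'
python3 -m handwheel '[{"delta_pos":[0.2,0,0],"dr":[0,0,0]},{"delta_pos":[0.2,0,0],"dr":[0,0,0]},{"delta_pos":[0.15,0,0],"dr":[0,0,0]},{"delta_pos":[0.15,0,0],"dr":[0,0,0]},{"delta_pos":[0.1,0,0],"dr":[0,0,0]},{"delta_pos":[0,0,0],"dr":[0,0,0]}]'
python3 -m handwheel '[{"delta_pos":[-0.6,0,0],"dr":[0,0,0]},{"delta_pos":[0,-1,0],"dr":[0,0,0]},{"delta_pos":[0,-1,0],"dr":[0,0,0]},{"delta_pos":[0,-1,0],"dr":[0,0,0]},{"delta_pos":[0,-1,0],"dr":[0,0,0]},{"delta_pos":[0,-1,0],"dr":[0,0,0]},{"delta_pos":[0,-1,0],"dr":[0,0,0]},{"delta_pos":[0,-1,0],"dr":[0,0,0]},{"delta_pos":[0,-1,0],"dr":[0,0,0]},{"delta_pos":[0,-0.47,0],"dr":[0,0,0]}]'
python3 -m handwheel '[{"delta_pos":[0.2,0,0],"dr":[0,0,0]},{"delta_pos":[0.2,0,0],"dr":[0,0,0]},{"delta_pos":[0.2,0,0],"dr":[0,0,0]},{"delta_pos":[0.15,0,0],"dr":[0,0,0]},{"delta_pos":[0.1,0,0],"dr":[0,0,0]},{"delta_pos":[0,0,0],"dr":[0,0,0]}]'
```

```text
t: 31.1
eef_pos: [0.5225, -0.1432, 0.1439]
ee_rot: [3.141, -0.0, 0.008]
force: [-0.3, 0.7, -0.9]
width: 0.0003
gripper_force: 0.0
t: 31.8
eef_pos: [0.5495, -0.1394, 0.1433]
ee_rot: [3.141, 0.005, 0.012]
force: [-7.9, -0.1, 4.0]
width: 0.0004
gripper_force: 3.6
t: 32.8
eef_pos: [0.532, 0.1173, 0.144]
ee_rot: [-3.141, -0.001, 0.014]
force: [0.6, 0.5, -0.7]
width: 0.0002
gripper_force: 0.0
t: 33.4
eef_pos: [0.5549, 0.1123, 0.1432]
ee_rot: [3.14, 0.003, 0.009]
force: [-4.0, -0.3, 1.3]
width: 0.0003
gripper_force: 2.2
t: 34.4
eef_pos: [0.5375, -0.1433, 0.1438]
ee_rot: [3.141, -0.0, 0.008]
force: [0.6, -0.0, -0.0]
width: 0.0003
gripper_force: 0.0
t: 35.0
eef_pos: [0.5616, -0.1395, 0.1434]
ee_rot: [3.141, 0.005, 0.012]
force: [-6.5, -1.2, 4.5]
width: 0.0006
gripper_force: 3.4
```

```bash
python3 -m handwheel '[{"delta_pos":[-0.6,0,0],"dr":[0,0,0]},{"delta_pos":[0,1,0],"dr":[0,0,0]},{"delta_pos":[0,1,0],"dr":[0,0,0]},{"delta_pos":[0,1,0],"dr":[0,0,0]},{"delta_pos":[0,1,0],"dr":[0,0,0]},{"delta_pos":[0,1,0],"dr":[0,0,0]},{"delta_pos":[0,1,0],"dr":[0,0,0]},{"delta_pos":[0,1,0],"dr":[0,0,0]},{"delta_pos":[0,1,0],"dr":[0,0,0]},{"delta_pos":[0,0.47,0],"dr":[0,0,0]}]'
python3 -m handwheel '[{"delta_pos":[0.2,0,0],"dr":[0,0,0]},{"delta_pos":[0.15,0,0],"dr":[0,0,0]},{"delta_pos":[0.15,0,0],"dr":[0,0,0]},{"delta_pos":[0.1,0,0],"dr":[0,0,0]},{"delta_pos":[0.1,0,0],"dr":[0,0,0]},{"delta_pos":[0,0,0],"dr":[0,0,0]}]'
python3 -m handwheel '[{"delta_pos":[-0.6,0,0],"dr":[0,0,0]},{"delta_pos":[0,-1,0],"dr":[0,0,0]},{"delta_pos":[0,-1,0],"dr":[0,0,0]},{"delta_pos":[0,-1,0],"dr":[0,0,0]},{"delta_pos":[0,-1,0],"dr":[0,0,0]},{"delta_pos":[0,-1,0],"dr":[0,0,0]},{"delta_pos":[0,-1,0],"dr":[0,0,0]},{"delta_pos":[0,-1,0],"dr":[0,0,0]},{"delta_pos":[0,-1,0],"dr":[0,0,0]},{"delta_pos":[0,-0.47,0],"dr":[0,0,0]}]'
python3 -m handwheel '[{"delta_pos":[0.2,0,0],"dr":[0,0,0]},{"delta_pos":[0.15,0,0],"dr":[0,0,0]},{"delta_pos":[0.15,0,0],"dr":[0,0,0]},{"delta_pos":[0.1,0,0],"dr":[0,0,0]},{"delta_pos":[0.1,0,0],"dr":[0,0,0]},{"delta_pos":[0,0,0],"dr":[0,0,0]}]'
```

```text
t: 36.0
eef_pos: [0.5455, 0.1173, 0.144]
ee_rot: [-3.141, -0.001, 0.014]
force: [0.5, 0.0, 1.1]
width: 0.0006
gripper_force: 0.0
t: 36.6
eef_pos: [0.565, 0.1123, 0.1433]
ee_rot: [3.141, 0.003, 0.009]
force: [-5.6, -0.1, 1.9]
width: 0.0007
gripper_force: 2.7
t: 37.6
eef_pos: [0.5478, -0.1432, 0.1438]
ee_rot: [3.141, 0.0, 0.008]
force: [0.2, 0.4, 0.4]
width: 0.0005
gripper_force: 0.0
t: 38.2
eef_pos: [0.5673, -0.1395, 0.1434]
ee_rot: [3.141, 0.005, 0.012]
force: [-6.9, -1.2, 4.8]
width: 0.0005
gripper_force: 3.6
```

Still sliding, not yet at the wall. Creeping the right end forward until the force rises.

```bash
python3 -m handwheel '[{"delta_pos":[0.07,0,0],"dr":[0,0,0]},{"delta_pos":[0.07,0,0],"dr":[0,0,0]},{"delta_pos":[0,0,0],"dr":[0,0,0]}]'
python3 -m handwheel '[{"delta_pos":[0.07,0,0],"dr":[0,0,0]},{"delta_pos":[0.03,0,0],"dr":[0,0,0]},{"delta_pos":[0,0,0],"dr":[0,0,0]}]'
```

```text
t: 38.5
eef_pos: [0.5715, -0.1394, 0.1434]
ee_rot: [3.142, 0.005, 0.012]
force: [-7.4, -0.1, 4.5]
width: 0.0005
gripper_force: 3.6
t: 38.8
eef_pos: [0.5726, -0.1395, 0.1431]
ee_rot: [3.142, 0.008, 0.012]
force: [-12.7, 0.5, 8.5]
width: 0.0002
gripper_force: 6.5
```

```bash
python3 -m handwheel '[{"delta_pos":[-0.65,0,0],"dr":[0,0,0]},{"delta_pos":[0,1,0],"dr":[0,0,0]},{"delta_pos":[0,1,0],"dr":[0,0,0]},{"delta_pos":[0,1,0],"dr":[0,0,0]},{"delta_pos":[0,1,0],"dr":[0,0,0]},{"delta_pos":[0,1,0],"dr":[0,0,0]},{"delta_pos":[0,1,0],"dr":[0,0,0]},{"delta_pos":[0,1,0],"dr":[0,0,0]},{"delta_pos":[0,1,0],"dr":[0,0,0]},{"delta_pos":[0,0.47,0],"dr":[0,0,0]}]'
python3 -m handwheel '[{"delta_pos":[0.2,0,0],"dr":[0,0,0]},{"delta_pos":[0.1,0,0],"dr":[0,0,0]},{"delta_pos":[0.1,0,0],"dr":[0,0,0]},{"delta_pos":[0.05,0,0],"dr":[0,0,0]},{"delta_pos":[0,0,0],"dr":[0,0,0]}]'
python3 -m handwheel '[{"delta_pos":[0.07,0,0],"dr":[0,0,0]},{"delta_pos":[0.03,0,0],"dr":[0,0,0]},{"delta_pos":[0,0,0],"dr":[0,0,0]}]'
python3 -m handwheel '[{"delta_pos":[0.06,0,0],"dr":[0,0,0]},{"delta_pos":[0,0,0],"dr":[0,0,0]}]'
```

```text
t: 39.8
eef_pos: [0.557, 0.1172, 0.144]
ee_rot: [-3.141, -0.001, 0.014]
force: [0.4, -0.0, -0.4]
width: 0.0005
gripper_force: 0.0
t: 40.3
eef_pos: [0.5693, 0.1127, 0.1433]
ee_rot: [3.141, 0.003, 0.01]
force: [-5.3, 1.5, 1.8]
width: 0.0007
gripper_force: 2.5
t: 40.6
eef_pos: [0.5718, 0.1124, 0.1432]
ee_rot: [3.141, 0.004, 0.009]
force: [-5.4, 1.0, 2.6]
width: 0.0005
gripper_force: 3.2
t: 40.8
eef_pos: [0.572, 0.1123, 0.1431]
ee_rot: [3.14, 0.007, 0.009]
force: [-13.8, 2.9, 6.3]
width: 0.0002
gripper_force: 7.0
```

```bash
python3 -m handwheel '[{"delta_pos":[0.06,0,0],"dr":[0,0,0]},{"delta_pos":[0,0,0],"dr":[0,0,0]}]'
python3 -m handwheel '[{"delta_pos":[-0.65,0,0],"dr":[0,0,0]},{"delta_pos":[0,-1,0],"dr":[0,0,0]},{"delta_pos":[0,-1,0],"dr":[0,0,0]},{"delta_pos":[0,-1,0],"dr":[0,0,0]},{"delta_pos":[0,-1,0],"dr":[0,0,0]},{"delta_pos":[0,-1,0],"dr":[0,0,0]},{"delta_pos":[0,-1,0],"dr":[0,0,0]},{"delta_pos":[0,-1,0],"dr":[0,0,0]},{"delta_pos":[0,-1,0],"dr":[0,0,0]},{"delta_pos":[0,-0.47,0],"dr":[0,0,0]}]'
python3 -m handwheel '[{"delta_pos":[0.2,0,0],"dr":[0,0,0]},{"delta_pos":[0.15,0,0],"dr":[0,0,0]},{"delta_pos":[0.1,0,0],"dr":[0,0,0]},{"delta_pos":[0.05,0,0],"dr":[0,0,0]},{"delta_pos":[0,0,0],"dr":[0,0,0]}]'
python3 -m handwheel '[{"delta_pos":[0.06,0,0],"dr":[0,0,0]},{"delta_pos":[0.04,0,0],"dr":[0,0,0]},{"delta_pos":[0,0,0],"dr":[0,0,0]}]'
```

```text
t: 41.0
eef_pos: [0.5722, 0.1122, 0.143]
ee_rot: [3.14, 0.009, 0.009]
force: [-20.4, 4.7, 12.5]
width: 0.0006
gripper_force: 10.8
t: 42.0
eef_pos: [0.5571, -0.1432, 0.1439]
ee_rot: [3.141, -0.0, 0.008]
force: [0.4, 0.3, 1.0]
width: 0.0006
gripper_force: 0.0
t: 42.5
eef_pos: [0.5724, -0.1395, 0.1437]
ee_rot: [3.142, 0.001, 0.012]
force: [-0.7, 0.2, -0.0]
width: 0.0004
gripper_force: 0.4
t: 42.8
eef_pos: [0.5728, -0.1398, 0.1434]
ee_rot: [-3.141, 0.005, 0.011]
force: [-10.0, 1.3, 5.5]
width: 0.0006
gripper_force: 4.6
```

Both ends are stiff against the wall. Backing off, lifting clear and checking.

```bash
python3 -m handwheel '[{"delta_pos":[0.06,0,0],"dr":[0,0,0]},{"delta_pos":[-0.6,0,0],"dr":[0,0,0]},{"delta_pos":[-0.5,0,0.6],"dr":[0,0,0]},{"delta_pos":[-0.8,0,1],"dr":[0,0,0]},{"delta_pos":[-0.8,0,1],"dr":[0,0,0]},{"delta_pos":[-0.8,-0.5,1],"dr":[0,0,0]},{"delta_pos":[0,-1,0.5],"dr":[0,0,0]},{"delta_pos":[0,-1,0],"dr":[0,0,0]},{"delta_pos":[0,-1,0],"dr":[0,0,0]},{"delta_pos":[0,0,0],"dr":[0,0,0]}]'
python3 - <<'E'
from h import *
im=save("top","top6.png");im2=save("scene","scene6.png")
for cam in("top","scene"):
    for n in("knob_left","knob_right"):
        r=mark_of(cam,n)[0];print(cam,n,round(r["conf"],2),r["location"],at_z(cam,r["location"],.137).round(4))
a=cv2.resize(im[230:360,295:495,::-1],None,fx=3.9,fy=3.9,interpolation=cv2.INTER_CUBIC);cv2.imwrite("pics/c6.png",a)
E
```

```text
t: 43.8
eef_pos: [0.4724, -0.2472, 0.267]
ee_rot: [3.141, -0.001, 0.009]
force: [-0.6, -0.1, -0.2]
width: 0.0004
gripper_force: 0.0
top knob_left 0.65 [325.4, 255.5] [0.5832 0.1098 0.137 ]Traceback (most recent call last):
  File "<stdin>", line 5, in <module>
IndexError: list index out of range
```

View pics/scene6.png

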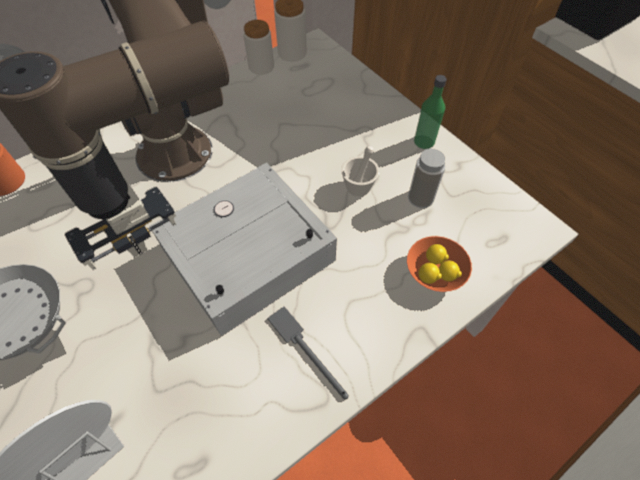

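The scene picture shows the cover closed with knobs at (309,234) and (220,290), bystanders in place and the gripper clear. Comparing that with the predicted home pixels.

```bash
python3 - <<'E'
from h import *
for n,y in(("L",.128),("R",-.128)):
    for d in(.118,.112):
        x=.4738+d-.0106*y; Y=-.014+.0106*d+y
        print(n,d,proj("scene",[x,Y,.137]).round(1),proj("top",[x,Y,.148]).round(1))
g=cv2.imread("pics/scene6.png",0)
for n,(c,r) in(("L",(309,234)),("R",(220,290))):
    w=g[r-10:r+11,c-10:c+11];m=np.argwhere(w<45);print(n,(m.mean(0)[::-1]+[c-10,r-10]).round(1),len(m))
g=cv2.imread("pics/top6.png",0)
for n,(c,r) in(("L",(324,258)),("R",(408,257))):
    w=g[r-8:r+9,c-8:c+9];m=np.argwhere(w<45);print(n,(m.mean(0)[::-1]+[c-8,r-8]).round(1) if len(m) else 0,len(m))
E
```

```text
L 0.118 [309.7 231.9] [323.7 252.9]
L 0.112 [308.2 230.3] [323.7 254.9]
R 0.118 [220.2 287.9] [408.4 253.2]
R 0.112 [218.9 286. ] [408.4 255.2]
L [308.9 233.5] 33
R [219.5 289.6] 39
L [324.4 253.9] 17
R [407.7 255.9] 30
```

The pixels fit home to within 2 px. There's time, so one firmer push on the right knob as a check.

```bash
python3 -m handwheel '[{"delta_pos":[0,1,0],"dr":[0,0,0]},{"delta_pos":[0,1,0],"dr":[0,0,0]},{"delta_pos":[0.5,1,-0.5],"dr":[0,0,0]},{"delta_pos":[0.8,0.57,-0.8],"dr":[0,0,0]},{"delta_pos":[0.7,0,-0.8],"dr":[0,0,0]},{"delta_pos":[0.7,0,-0.8],"dr":[0,0,0]},{"delta_pos":[0,0,-0.8],"dr":[0,0,0]},{"delta_pos":[0,0,-0.4],"dr":[0,0,0]},{"delta_pos":[0,0,0],"dr":[0,0,0]}]'
python3 -m handwheel '[{"delta_pos":[0.2,0,0],"dr":[0,0,0]},{"delta_pos":[0.15,0,0],"dr":[0,0,0]},{"delta_pos":[0.1,0,0],"dr":[0,0,0]},{"delta_pos":[0,0,0],"dr":[0,0,0]}]'
```

```text
t: 44.9
eef_pos: [0.552, -0.1373, 0.1423]
ee_rot: [3.142, 0.003, 0.012]
force: [-0.2, -0.3, 0.8]
width: 0.0005
gripper_force: 0.0
t: 45.3
eef_pos: [0.5676, -0.1381, 0.1447]
ee_rot: [-3.142, -0.002, 0.011]
force: [-0.5, 0.1, -1.0]
width: 0.0004
gripper_force: 0.0
```

```bash
python3 -m handwheel '[{"delta_pos":[0.1,0,0],"dr":[0,0,0]},{"delta_pos":[0.1,0,0],"dr":[0,0,0]},{"delta_pos":[0.1,0,0],"dr":[0,0,0]},{"delta_pos":[0,0,0],"dr":[0,0,0]}]'
python3 -m handwheel '[{"delta_pos":[0.07,0,0],"dr":[0,0,0]},{"delta_pos":[0.05,0,0],"dr":[0,0,0]},{"delta_pos":[0,0,0],"dr":[0,0,0]}]'
```

```text
t: 45.7
eef_pos: [0.5727, -0.1384, 0.1433]
ee_rot: [3.141, 0.007, 0.011]
force: [-9.8, 1.6, 6.9]
width: 0.0008
gripper_force: 5.0
t: 46.0
eef_pos: [0.573, -0.1386, 0.1429]
ee_rot: [-3.142, 0.013, 0.01]
force: [-20.2, 1.1, 13.2]
width: 0.0005
gripper_force: 9.9
```

At 20 N it moved only 0.3 mm, so the right end is against the wall. Backing off and handing in.

```bash
python3 -m handwheel '[{"delta_pos":[-0.7,0,0],"dr":[0,0,0]},{"delta_pos":[-0.5,0,0.6],"dr":[0,0,0]},{"delta_pos":[-0.5,0,1],"dr":[0,0,0]},{"delta_pos":[-0.5,0,1],"dr":[0,0,0]},{"delta_pos":[0,0,1],"dr":[0,0,0]},{"delta_pos":[0,0,0],"dr":[0,0,0]},{"delta_pos":[0,0,0],"dr":[0,0,0]},{"delta_pos":[0,0,0],"dr":[0,0,0]}]'
python3 -c "from station import job_done;print(job_done())"
```

```text
t: 46.8
eef_pos: [0.5129, -0.138, 0.251]
ee_rot: [-3.141, 0.001, 0.011]
force: [0.4, -0.4, 0.0]
width: 0.0003
gripper_force: 0.0
the job is handed in; nothing more can be done
None
```

I set the jar upright on the cold box's floor, slid the cover home until both ends were stiff against the far wall at about 20 N, left the other things in place, and handed in at about 47 s; no verdict came back.

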